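Gauge the crank bushing and show it to the inspection camera

ROBOT

A 7-joint arm with a two-finger parallel gripper is mounted at the origin on the work surface. World frame = base frame: x ahead of the robot, y to its left, z up, the work surface at z = 0. Lengths are in m, angles in rad, forces in N, time in s.
With the tool pointing down it reaches from about 0.4 to 0.85 m from the base axis. Payload 10.4 kg.
Tool frame: the origin (TCP) lies on the centre line of the jaws, within the pads' length; the fingertips stand ctrl.tcp_to_tips ahead of it and the grasp point (between the pads) is the TCP (ctrl.tcp_to_tips is the distance from the TCP to the fingertips, in m); z points along the fingers, y is the direction in which the jaws open and shut (so a half turn about z gives the same grasp; the last joint's range is limited). The gripper opens to 85 mm and grips with 20 to 120 N. Pads are 22 mm wide; open, the fingers measure 114 mm over their backs; the gripper's body (76 mm by 85 mm) begins 54 mm behind the grasp point. The pads swing forward as they close: fully open they stand 13 mm farther back than shut.
Start: joints at [-1.217, 0.332, -0.065, 1.46, 0.022, 1.35, -0.088], TCP at [0.23, 0.581, 0.25] pointing down, gripper open.
Joint ranges: [-2.6, 2.6], [-0.5, 2.12], [-1.47, 1.34], [0.16, 2.42], [-1.27, 4.41], [0.06, 2.06], [-2.6, 2.6]. Speed limits (rad/s): [2.22, 2.22, 2.79, 2.79, 3.14, 3.14, 3.14].

INTERFACE

Orientations are given as a rotation vector (axis times angle).
In Python, from workcell import ctrl, read_camera, get_calibration gives the robot as it stands.
- The arm moves only by the tool step_arm, never from a script. Its argument "series" is a list that holds one entry, the list of rows, each a list of 4 numbers: the shift along the tool's x, y, z in m, then the turn about the tool's z in rad. In form: [[[tx, ty, tz, yaw], ...]]. A call has exactly 10 rows; each row is the pose to reach, as a shift and turn from the pose commanded when the call began, along the tool's axes at that moment; what a row does not reach only later rows make up. A row lasts 1/10 s, in which the tool goes at most 50 mm and 8.59 degrees, less where a joint would pass 70% of its speed; a pose out of reach is approached as far as the arm can. A call with a gripper value outside its range is refused whole. "hand" is the closure, from 0 (fully open) to 1 (shut), set as the call begins (left out, the last holds). The fingers move at their own pace and stop on an object; "force" is the grip in N (left out, the last holds). Time passes only in rows, so rows that repeat a pose let the fingers close, or fill a call up. It gives the time, the measured TCP pose, the force and the opening at its end, in the units of the state.
- ctrl.read_state(): the state, without advancing time (a new reading comes with each control period).
- read_camera(name): name is "scene" or "top" or "wrist"; returns the picture (420x560x3 uint8, red, green, blue); there is no depth.
- get_calibration(name): a dict with "fx", "fy", "cx", "cy" (pixels), "T" (4x4, takes a point from camera to world coordinates); the wrist camera has in their place "tool_from_camera" (4x4, takes a point from camera to tool coordinates, whose origin is the TCP and whose axes are the flange's). Camera axes: x right, y up, looking along -z (the intrinsics and any distortion apply to the point x, -y, -z); pixel columns grow to the right and rows downward; lengths in m; the calibration is good to about 2 mm. A picture is of the moment at which its call begins: read the wrist's pose just before it. get_calibration takes no time and is no camera call.
- ctrl.finish_job(): hands the job in, once; it reports no verdict.
The state is a dict: "time": time; "q": joint angles; "joint_vel": joint speeds; "tau": joint torques, N m; "tcp_pos": TCP position; "orientation": TCP orientation; "ft_force": force on the tool from outside, world axes, zero at the start; "torque": the same for the moment, N m; "grip_width": opening from 0.0 (shut) to 1.0 (fully open).
Only numpy, scipy, OpenCV 4.12 (cv2) and the standard library are available. Lean on these libraries where they do the work, as an engineer would, in place of code of your own. Each camera call takes 0.05 s, during which the arm holds its last target. There are 200 camera calls.

TASK

Check the ice machine's brass crank bushing: slide it, flange down, all the way onto the upright gauge pin and let go so that it sits there by itself, then take it off again and hold it up in front of the inspection camera, its middle 10 cm out from the lens on the lens's line of sight and the camera looking straight through the bore. Finish while still holding it there, still and in the air; leave the camera as it is set, and do not disturb the white spacer, the syrup bottle, the stack of lids or the scoop.

Things in the scene. Friction and masses are not known exactly. Their poses are not given: they have to be found in the camera images.
- bushing: Brass flanged bushing, loose, about 0.28 kg, standing upright in the tray, flange down. 50 mm tall: flange 46 mm across and 6 mm thick at the bottom, above it a plain tube 34 mm across; a bore 20 mm wide goes right through. Origin: centre of its flanged end face (underside as it stands); z along the bore, away from the flange.
- bushing_mid (a point): The middle of the bushing: on the bore's axis, 25 mm from either end; same axes as the bushing. This point is to be held before the lens.
- gauge: Fixed fit gauge: blue block 70 x 70 mm, 20 mm high, with an upright steel pin 17 mm across in its middle; the pin's top is rounded and stands 75 mm above the table (55 mm above the block). Origin: centre of the block's underside, z up along the pin. A fully seated bushing rests with its flange on the block's top (its origin 20 mm above the gauge's). The pin is 3 mm thinner than the bore.
- camera_stand: Fixed stand of the inspection camera: dark base 100 x 100 x 12 mm, two cheeks up to 95 mm high. Origin: centre of the base's underside, z up. The grey camera head (50 x 58 x 50 mm, with a round black lens barrel 42 mm across) sits between the cheeks on a stiff hinge 75 mm above the table and looks up, leaning towards the stand's -x (roughly the robot) by 20 to 40 degrees from vertical; the lean differs from time to time. The head is not to be turned.
- lens (a point): Centre of the lens's front glass, 50 mm from the hinge. Its z axis is the line of sight, pointing out of the lens (up, leaning towards the robot). The bushing's middle belongs 100 mm out along this z axis, with the bore along it.
- tray: Fixed shallow steel tray 130 x 220 mm (long along its y), rim 12 mm high, floor 4 mm above the table. Origin: centre of its underside. Bushing and spacer stand on its floor.
- spacer: Bystander: loose white plastic spacer ring, 34 mm across, 35 mm tall, bore 20 mm, standing in the tray about 100 mm from the bushing, on either side of it. Origin: centre of its underside.
- syrup: Bystander: loose amber syrup bottle with red cap, 56 mm across, 130 mm tall, upright. Origin: centre of its underside.
- lids: Bystander: loose stack of milky clear cup lids with a neck on top, 100 mm across, 100 mm tall. Origin: centre of its underside.
- scoop: Bystander: small spoon-shaped scoop with a green handle lying on the table. Origin: underside, near its middle; lies along its x.

How it is judged:
By the outcome, as a careful person would: the job done as asked, in the order asked, and still so for the second after the job is handed in, while the arm keeps its last pose, push and grip.
It also fails if it takes over 45 s, if anything falls off the work surface, if the arm or the gripper's body presses on something with over 40 N, if the wrist force passes 120 N, or if a joint passes its speed limit or range.

## Working session

There is one attempt and no reset: what is moved stays moved. The work goes in short steps, Python scripts to look and compute and a tool call to move; the robot and the scene stay as the last step left them, time stands still between calls to the robot, and variables do not carry over. Pictures are saved under pics/ and viewed, about 8 in all and at most 12, crops included, and the job is handed in when it is done.

Besides the shell and the picture viewer there is one more tool, called after "Call:" by a JSON object that holds its "op" and its "data". step_arm: Moves the arm, as the interface text tells. Its arguments: {"type":"object","properties":{"series":{"type":"array","items":{"type":"array","items":{"type":"array","items":{"type":"number"}}}},"hand":{"type":"number"},"force":{"type":"number"}},"required":["series"]}

```bash
ls; mkdir -p pics
python3 - <<'E'
from workcell import ctrl, read_camera, get_calibration
import cv2, numpy as np
np.set_printoptions(precision=4,suppress=True)
print(ctrl.read_state(), ctrl.tcp_to_tips)
for n in ["scene","top","wrist"]:
    print(n,get_calibration(n))
for n in ["scene","top","wrist"]:
    cv2.imwrite(f"pics/{n}0.png",read_camera(n)[:,:,::-1])
E
```

```text
pics
{'time': 0.0, 'q': array([-1.2166,  0.3329, -0.0647,  1.4609,  0.0216,  1.3499, -0.0885]), 'joint_vel': array([ 0.0006, -0.0009,  0.0006,  0.0007, -0.0003, -0.0003,  0.001 ]), 'tau': array([  0.0006, -62.5468,   0.0495, -39.158 ,   0.0163,   0.0103,
         0.    ]), 'tcp_pos': array([0.2298, 0.5808, 0.2495]), 'orientation': array([-0.5883, -3.0858,  0.0022]), 'ft_force': array([0.4995, 0.3077, 0.2316]), 'torque': array([-0.016 ,  0.0162,  0.0316]), 'grip_width': 0.9971605236310902} 0.019
scene {'fx': 447.0147417149662, 'fy': 447.0147417149662, 'cx': 279.5940880695262, 'cy': 208.0643712797113, 'T': array([[-0.5197, -0.6936,  0.4988,  1.0116],
       [ 0.8543, -0.4157,  0.312 ,  0.2596],
       [-0.0091,  0.5883,  0.8086,  0.873 ],
       [ 0.    ,  0.    ,  0.    ,  1.    ]])}
top {'fx': 406.5142634971221, 'fy': 406.5142634971221, 'cx': 284.93441744131565, 'cy': 211.71795814462155, 'T': array([[-0.0053,  0.9984, -0.0568,  0.4859],
       [-0.9999, -0.0044,  0.0156, -0.0528],
       [ 0.0153,  0.0569,  0.9983,  0.9199],
       [ 0.    ,  0.    ,  0.    ,  1.    ]])}
wrist {'fx': 346.73134416127425, 'fy': 346.73134416127425, 'cx': 279.6888773632192, 'cy': 207.98771669799382, 'tool_from_camera': array([[ 0.0009,  0.9628,  0.2704,  0.0689],
       [ 1.    , -0.0012,  0.0008,  0.0014],
       [ 0.0011,  0.2704, -0.9628, -0.1227],
       [ 0.    ,  0.    ,  0.    ,  1.    ]])}
```

View pics/scene0.png

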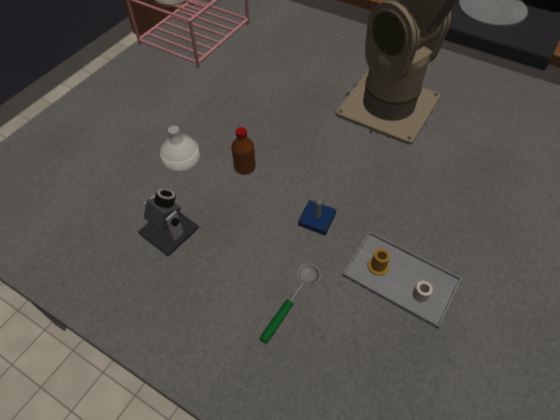

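View pics/top0.png

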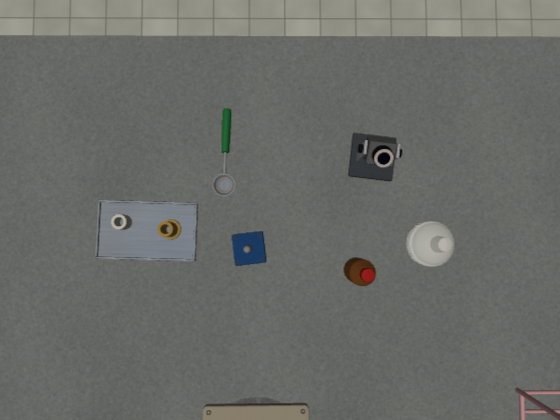

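The scene view shows the bushing at (379,262) and spacer (424,291) in the tray, the gauge at (318,216), the stand at (168,215), syrup, lids and scoop. In the top view they are at bushing (169,230), gauge (249,249), stand base (372,157), lens (383,158). Next I measure these.

```bash
cat > h.py <<'E'
from workcell import ctrl, read_camera, get_calibration
import cv2, numpy as np
from scipy.spatial.transform import Rotation as R
np.set_printoptions(precision=4,suppress=True)
def camT(n,st=None):
    c=get_calibration(n)
    if n!="wrist": return c,c["T"]
    T=np.eye(4);T[:3,:3]=R.from_rotvec(st["orientation"]).as_matrix();T[:3,3]=st["tcp_pos"]
    return c,T@c["tool_from_camera"]
def ray(n,uv,st=None):
    c,T=camT(n,st); u,v=uv
    d=T[:3,:3]@np.array([(u-c["cx"])/c["fx"],-(v-c["cy"])/c["fy"],-1]); return T[:3,3],d/np.linalg.norm(d)
def onz(n,uv,z,st=None):
    o,d=ray(n,uv,st); return o+d*(z-o[2])/d[2]
def cross(r1,r2):
    (o1,d1),(o2,d2)=r1,r2
    s=np.linalg.lstsq(np.c_[d1,-d2],o2-o1,rcond=None)[0]
    a,b=o1+s[0]*d1,o2+s[1]*d2; return (a+b)/2,np.linalg.norm(a-b)
def proj(n,p,st=None):
    c,T=camT(n,st); q=np.linalg.inv(T)@np.r_[p,1]
    return np.array([c["cx"]-c["fx"]*q[0]/q[2],c["cy"]+c["fy"]*q[1]/q[2]])
def comps(mask,amin=30):
    n,l,s,c=cv2.connectedComponentsWithStats(mask.astype(np.uint8)); 
    return [(s[i],c[i],l==i) for i in range(1,n) if s[i,4]>=amin]
def hsv(im): return cv2.cvtColor(im,cv2.COLOR_RGB2HSV).astype(int)
E
python3 - <<'E'
from h import *
for n in ["top","scene"]:
    im=cv2.imread(f"pics/{n}0.png")[:,:,::-1].copy(); h=hsv(im)
    H,S,V=h[...,0],h[...,1],h[...,2]
    for nm,m in dict(blue=(H>100)&(H<125)&(S>140),brass=(H>12)&(H<28)&(S>150)&(V>80)).items():
        for s,c,l in comps(m):
            ct=cv2.findContours(l.astype(np.uint8),0,2)[0][0]
            print(n,nm,s,c,cv2.minAreaRect(ct), onz(n,c,.02))
    cr=dict(top=(335,120,80,80),scene=(130,175,80,80))[n]
    x,y,w,hh=cr
    a=cv2.resize(im[y:y+hh,x:x+w],(400,400),interpolation=cv2.INTER_CUBIC)
    x,y,w,hh=dict(top=(150,200,120,80),scene=(290,190,120,100))[n]
    b=cv2.resize(im[y:y+hh,x:x+w],None,fx=400/w,fy=400/w,interpolation=cv2.INTER_CUBIC)
    b=cv2.copyMakeBorder(b,0,400-b.shape[0],0,0,0)
    cv2.imwrite(f"pics/c_{n}.png",np.hstack([a,b])[:,:,::-1])
a=np.vstack([cv2.imread("pics/c_top.png"),cv2.imread("pics/c_scene.png")]); cv2.imwrite("pics/c.png",cv2.resize(a,(600,600),interpolation=cv2.INTER_AREA))
E
```

```text
top blue [378 154  12  10  83] [383.3253 158.3976] ((383.50006103515625, 158.00001525878906), (9.192387580871582, 10.60660171508789), 45.0) [ 0.6559 -0.2882  0.02  ]
top blue [232 232  34  33 817] [248.8825 248.104 ] ((248.6768341064453, 248.09146118164062), (30.589534759521484, 30.47910499572754), 83.6598129272461) [0.4572 0.013  0.02  ]
top brass [158 220  18  17  87] [166.2759 227.7816] ((165.90000915527344, 227.8000030517578), (14.230247497558594, 16.76007080078125), 18.434947967529297) [0.5028 0.1947 0.02  ]
top brass [350 263  15  23 180] [355.8056 274.4333] ((355.8547668457031, 274.7054138183594), (22.545480728149414, 11.465987205505371), 75.0685806274414) [ 0.398  -0.2224  0.02  ]
scene blue [299 201  37  32 580] [316.85   217.6328] ((316.8103332519531, 216.22412109375), (30.268341064453125, 25.440261840820312), 21.801410675048828) [0.4645 0.0189 0.02  ]
scene brass [554  41   6  16  57] [557.2982  49.8421] ((556.5, 48.5), (15.0, 5.0), 90.0) [-0.4904  0.3603  0.02  ]
scene brass [374 249  15  14 112] [381.2857 255.625 ] ((381.0, 255.5), (13.0, 14.0), 90.0) [0.481  0.1879 0.02  ]
scene brass [368 259  20  16  98] [377.102  269.0612] ((377.1441345214844, 267.6387939453125), (20.223045349121094, 12.825824737548828), 17.35402488708496) [0.5161 0.1936 0.02  ]
```

View pics/c.png

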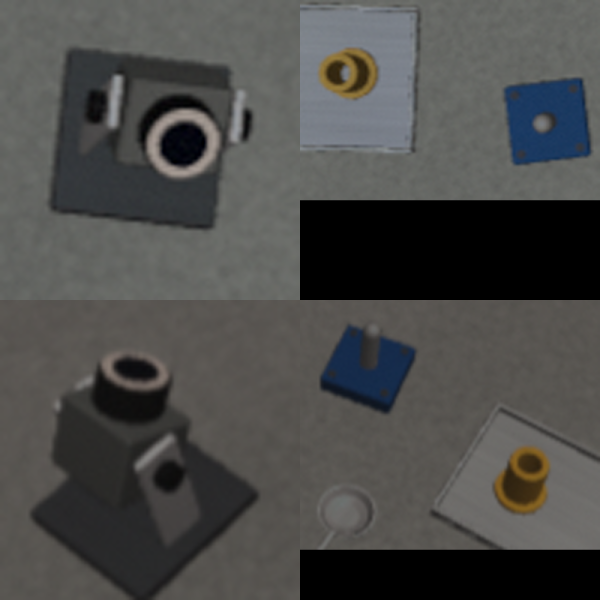

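Run:
```python
from h import *
L,e=cross(ray("top",(384.1,158.1)),ray("scene",(165.9,193.7))); print("lens",L,e)
cs=np.array([onz("top",(335+a/3.75,120+b/3.75),.012) for a,b in [(68,48),(229,67),(213,228),(51,210)]])
print("base",cs,cs.mean(0)); hi=cs.mean(0);hi[2]=.075
ex=(cs[0]+cs[1]-cs[2]-cs[3])/2; print("stand yaw",np.degrees(np.arctan2(ex[1],ex[0])),np.linalg.norm(ex))
d=L-hi; print("dir",d,np.linalg.norm(d),"lean",np.degrees(np.arctan2(np.hypot(*d[:2]),d[2])),"az",np.degrees(np.arctan2(d[1],d[0])))
print("bush top",cross(ray("top",(166.8,229.2)),ray("scene",(382,254.4))))
print("bush top z54",onz("top",(166.8,229.2),.054),onz("scene",(382,254.4),.054),"fl",onz("top",(170.8,229.2),.01),onz("scene",(378.8,266.4),.01))
print("gauge pin top",cross(ray("top",(300/2.5*0+150+(543-300)/2.5,200+122/2.5)),ray("scene",(290+73/2.5,190+28/2.5))))
st=ctrl.read_state(); print(R.from_rotvec(st["orientation"]).as_matrix())
print("tray corners",[onz("top",p,.012)[:2] for p in [(98,201),(197,203),(195,261)]])
```

```text
lens [ 0.6378 -0.2638  0.1153] 0.002395256414031453
base [[ 0.7162 -0.2227  0.012 ]
 [ 0.7044 -0.3203  0.012 ]
 [ 0.6064 -0.3085  0.012 ]
 [ 0.6176 -0.211   0.012 ]] [ 0.6611 -0.2656  0.012 ]
stand yaw -6.795320389462912 0.09900934919443327
dir [-0.0233  0.0018  0.0403] 0.046584817084512044 lean 30.09914063049937 az 175.55380743733286
bush top (array([0.4979, 0.188 , 0.0498]), np.float64(0.005853461216144895))
bush top z54 [0.4992 0.1842 0.054 ] [0.4987 0.1908 0.054 ] fl [0.4998 0.1874 0.01  ] [0.5024 0.1933 0.01  ]
gauge pin top (array([0.4563, 0.0146, 0.0711]), np.float64(0.004329205842543699))
[[-0.9298  0.368  -0.0004]
 [ 0.368   0.9298 -0.0011]
 [-0.     -0.0011 -1.    ]]
tray corners [array([0.5633, 0.3488]), array([0.5579, 0.1292]), array([0.4291, 0.1327])]
```

Call:
{"op": "step_arm", "data": {"series": [[[-0.04,-0.026,0.006,-0.04],[-0.08,-0.053,0.012,-0.08],[-0.12,-0.08,0.018,-0.12],[-0.16,-0.107,0.024,-0.16],[-0.2,-0.134,0.03,-0.2],[-0.24,-0.161,0.036,-0.24],[-0.28,-0.188,0.042,-0.28],[-0.32,-0.215,0.048,-0.32],[-0.36,-0.242,0.054,-0.36],[-0.394,-0.265,0.06,-0.377]]], "hand": 0, "force": 40}}

```text
time: 1.15
tcp_pos: [0.4999, 0.1872, 0.1901]
orientation: [-0.001, 3.141, -0.0]
ft_force: [0.4, -0.1, -0.8]
grip_width: 1.002
```

Run:
```python
from h import *
import pickle
st=ctrl.read_state(); im=read_camera("wrist"); pickle.dump(st,open("st1.pkl","wb"))
print(st["time"],st["tcp_pos"],R.from_rotvec(st["orientation"]).as_matrix(),st["q"])
cv2.imwrite("pics/w1.png",im[:,:,::-1])
```

```text
1.15 [0.4999 0.1872 0.1901] [[-1.     -0.0004  0.0002]
 [-0.0004  1.     -0.0002]
 [-0.0002 -0.0002 -1.    ]] [-0.6386  0.1718  0.2161  1.7944 -0.0394  1.1794  1.1606]
```

View pics/w1.png

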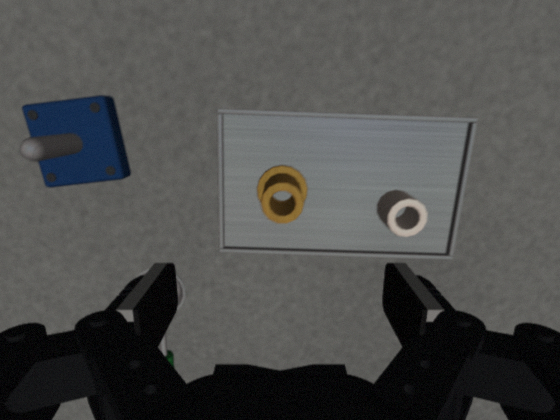

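The wrist view shows the bushing's top ring at (282,202), the pin's tip at (34,149), the spacer at (406,217) and the open fingers at the bottom.

Run:
```python
from h import *
import pickle
st=pickle.load(open("st1.pkl","rb")); im=cv2.imread("pics/w1.png")[:,:,::-1].copy(); h=hsv(im)
H,S,V=h[...,0],h[...,1],h[...,2]
for s,c,l in comps((H>12)&(H<28)&(S>140)&(V>60),100): print(s,c)
print("bush",onz("wrist",(282,202.5),.054,st),"flange",onz("wrist",(282,189),.008,st))
for s,c,l in comps((H>100)&(H<125)&(S>140),300): print("block",s,c,onz("wrist",c,.02,st))
print("pin",onz("wrist",(33,149),.073,st),"spacer",onz("wrist",(406.5,217),.039,st))
print("px of tcp now", proj("wrist",st["tcp_pos"],st))
```

```text
[ 258  166   48   56 1491] [281.7981 192.6237]
bush [0.4997 0.1902 0.054 ] flange [0.4993 0.1904 0.008 ]
block [  23   97  107   90 5816] [ 81.2196 139.664 ] [0.4549 0.0232 0.02  ]
pin [0.457  0.0191 0.073 ] spacer [0.5158 0.2931 0.039 ]
px of tcp now [276.181  290.9856]
```

Call:
{"op": "step_arm", "data": {"series": [[[0,0.003,0.03,0],[0,0.003,0.06,0],[0,0.003,0.085,0],[0,0.003,0.105,0],[0,0.003,0.12,0],[0,0.003,0.135,0],[0,0.003,0.145,0],[0,0.003,0.152,0],[0,0.003,0.152,0],[0,0.003,0.152,0]]]}}

```text
time: 2.2
tcp_pos: [0.4991, 0.193, 0.0387]
orientation: [-0.0, 3.141, 0.0]
ft_force: [-1.0, -0.3, 0.1]
grip_width: 1.001
```

Call:
{"op": "step_arm", "data": {"series": [[[0,0,0,0],[0,0,0,0],[0,0,0,0],[0,0,0,0],[0,0,0,0],[0,0,0,0],[0,0,0,0],[0,0,0,0],[0,0,0,0],[0,0,0,0]]], "hand": 1, "force": 40}}

```text
time: 3.2
tcp_pos: [0.4991, 0.1925, 0.0389]
orientation: [0.0, 3.141, -0.0]
ft_force: [-2.1, -2.2, 6.3]
grip_width: 0.394
```

Call:
{"op": "step_arm", "data": {"series": [[[0,0,-0.02,0],[0,0,-0.05,0],[0,0,-0.08,0],[0,-0.02,-0.11,0],[0.01,-0.05,-0.121,0],[0.02,-0.085,-0.121,0],[0.03,-0.12,-0.121,0],[0.04,-0.155,-0.121,0],[0.042,-0.173,-0.121,0],[0.042,-0.173,-0.121,0]]]}}

```text
time: 4.2
tcp_pos: [0.4561, 0.0169, 0.1592]
orientation: [-0.007, -3.141, 0.0]
ft_force: [-0.1, 1.0, -2.8]
grip_width: 0.394
```

Call:
{"op": "step_arm", "data": {"series": [[[0,0,0,0],[0,0,0,0],[0,0,0,0],[0,0,0,0],[0,0,0,0],[0,0,0,0],[0,0,0,0],[0,0,0,0],[0,0,0,0],[0,0,0,0]]]}}

```text
time: 5.2
tcp_pos: [0.4568, 0.0198, 0.1593]
orientation: [0.0, -3.142, -0.0]
ft_force: [-0.4, 0.1, -3.4]
grip_width: 0.393
```

Run:
```python
from h import *
import pickle
st=ctrl.read_state(); ims={n:read_camera(n) for n in ["wrist","top","scene"]}; pickle.dump((st,ims),open("s2.pkl","wb"))
print(st["time"],st["tcp_pos"],st["grip_width"])
a=ims["wrist"]
b=cv2.resize(ims["top"][200:290,205:295],(280,280),interpolation=cv2.INTER_CUBIC)
c=cv2.resize(ims["scene"][160:250,270:360],(280,280),interpolation=cv2.INTER_CUBIC)
cv2.imwrite("pics/w2.png",np.hstack([a[:,:500],np.vstack([b,c])[:420*560//420][:420] if 0 else cv2.resize(np.vstack([b,c]),(210,420))])[:,:,::-1])
```

```text
5.2 [0.4568 0.0198 0.1593] 0.3931190986751892
```

View pics/w2.png

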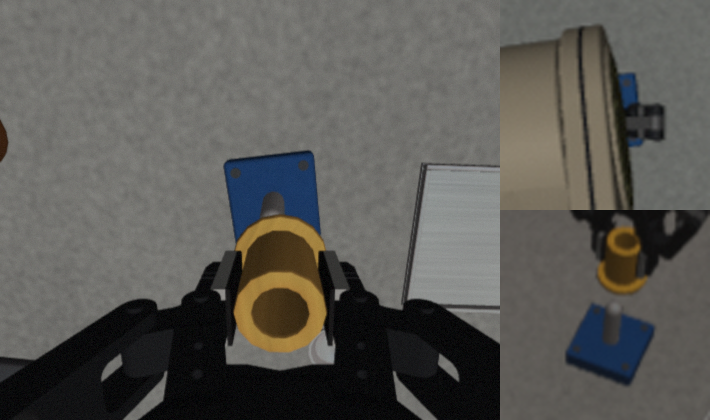

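Run:
```python
from h import *
import pickle
st,ims=pickle.load(open("s2.pkl","rb")); n="wrist"
im=ims[n]; h=hsv(im); H,S,V=h[...,0],h[...,1],h[...,2]
m=(H>100)&(H<125)&(S>140)
s,c,l=max(comps(m,300),key=lambda t:t[0][4]); ct=cv2.findContours(l.astype(np.uint8),0,1)[0][0]
p=cv2.approxPolyDP(ct,4,True)[:,0]; print(p.tolist())
for q in p: print(q,onz(n,q,.02,st))
# pin columns
for r in range(190,218,4):
    row=np.where(~m[r,235:318])[0]+235; row=row[(row>250)&(row<300)]; print(r,row.min() if len(row) else None,row.max() if len(row) else None)
print("pin base px pred",proj(n,[.457,.019,.02],st),proj(n,[.457,.019,.05],st), "bush axis",proj(n,[*st["tcp_pos"][:2],.175],st),proj(n,[*st["tcp_pos"][:2],.125],st))
# scene: tip & bushing
for q in ([.457,.019,.075],[.457,.019,.02],[*st["tcp_pos"][:2],.175],[*st["tcp_pos"][:2],.125]): print("scene",proj("scene",q),"crop",(proj("scene",q)-[270,160])*210/90)
```

```text
[[310, 152], [225, 163], [236, 239], [258, 218], [262, 197], [271, 190], [283, 196], [286, 214], [301, 217], [319, 232]]
[310 152] [0.4182 0.0437 0.02  ]
[225 163] [ 0.4266 -0.0204  0.02  ]
[236 239] [ 0.4879 -0.0141  0.02  ]
[258 218] [0.4702 0.0039 0.02  ]
[262 197] [0.4531 0.0073 0.02  ]
[271 190] [0.4475 0.0143 0.02  ]
[283 196] [0.4522 0.0236 0.02  ]
[286 214] [0.4668 0.026  0.02  ]
[301 217] [0.4693 0.0379 0.02  ]
[319 232] [0.4818 0.0525 0.02  ]
190 None None
194 266 280
198 263 283
202 262 284
206 262 284
210 261 284
214 260 285
pin base px pred [277.1042 201.9108] [276.7518 212.7941] bush axis [275.7096 313.4241] [276.9431 255.9038]
scene [319.9223 201.2103] crop [116.4853  96.1574]
scene [318.414  215.3905] crop [112.966  129.2446]
scene [323.4156 171.9967] crop [124.6363  27.9922]
scene [321.7748 187.2693] crop [120.8078  63.6285]
```

The bushing hangs upright in the jaws above the gauge. The pin shows at column 273 and the bushing at 281, so the pin is about 4–6 mm further right (−y). I correct, lower to just above the pin and look again.

Call:
{"op": "step_arm", "data": {"series": [[[0,-0.002,0.01,0],[0,-0.004,0.02,0],[0,-0.005,0.03,0],[0,-0.005,0.036,0],[0,-0.005,0.041,0],[0,-0.005,0.041,0],[0,-0.005,0.041,0],[0,-0.005,0.041,0],[0,-0.005,0.041,0],[0,-0.005,0.041,0]]]}}

```text
time: 6.35
tcp_pos: [0.457, 0.0149, 0.1186]
orientation: [-0.0, 3.141, 0.0]
ft_force: [-0.6, 0.2, -3.8]
grip_width: 0.391
```

Run:
```python
from h import *
import pickle
st=ctrl.read_state(); ims={n:read_camera(n) for n in ["wrist","scene"]}; pickle.dump((st,ims),open("s3.pkl","wb"))
print(st["time"],st["tcp_pos"],st["grip_width"])
a=cv2.resize(ims["wrist"][170:300,215:345],(400,400),interpolation=cv2.INTER_CUBIC)
c=cv2.resize(ims["scene"][165:245,280:360],(400,400),interpolation=cv2.INTER_CUBIC)
cv2.imwrite("pics/w3.png",np.hstack([a,c])[:,:,::-1])
im=ims["wrist"]; h=hsv(im); H,S,V=h[...,0],h[...,1],h[...,2]
m=(H>100)&(H<125)&(S>140); br=(H>10)&(H<28)&(S>140)&(V>50)
for r in range(190,300,5):
    b=np.where(br[r])[0]; g=np.where(~m[r,245:310]&~br[r,245:310])[0]+245
    print(r,"brass",(b.min(),b.max()) if len(b) else None,"gap",(g.min(),g.max()) if len(g) else None)
```

```text
6.35 [0.457  0.0149 0.1186] 0.39149139306800124
190 brass None gap None
195 brass None gap None
200 brass None gap None
205 brass None gap (np.int64(276), np.int64(284))
210 brass None gap (np.int64(269), np.int64(290))
215 brass (np.int64(276), np.int64(285)) gap (np.int64(267), np.int64(292))
220 brass (np.int64(259), np.int64(301)) gap (np.int64(256), np.int64(304))
225 brass (np.int64(251), np.int64(309)) gap (np.int64(248), np.int64(250))
230 brass (np.int64(246), np.int64(314)) gap (np.int64(245), np.int64(245))
235 brass (np.int64(242), np.int64(318)) gap None
240 brass (np.int64(238), np.int64(322)) gap None
245 brass (np.int64(237), np.int64(324)) gap None
250 brass (np.int64(236), np.int64(323)) gap (np.int64(252), np.int64(252))
255 brass (np.int64(242), np.int64(318)) gap None
260 brass (np.int64(242), np.int64(318)) gap None
265 brass (np.int64(242), np.int64(318)) gap None
270 brass (np.int64(243), np.int64(317)) gap None
275 brass (np.int64(242), np.int64(318)) gap None
280 brass (np.int64(241), np.int64(319)) gap None
285 brass (np.int64(239), np.int64(320)) gap None
290 brass (np.int64(238), np.int64(322)) gap None
295 brass (np.int64(237), np.int64(323)) gap None
```

View pics/w3.png

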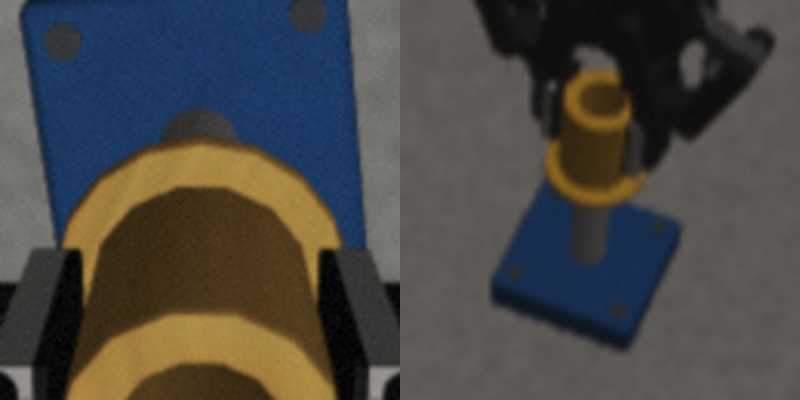

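Run:
```python
from h import *
import pickle
st,ims=pickle.load(open("s3.pkl","rb")); n="wrist"; t=st["tcp_pos"]
print("pin rear x->centre",onz(n,(280,204.5),.02,st)[0]+.0085)
for zb in (.034,.035): print("flange rear bottom->centre",onz(n,(280,214.5),t[2]-zb,st)[0]+.023)
im=ims["scene"]; h=hsv(im); H,S,V=h[...,0],h[...,1],h[...,2]
br=(H>10)&(H<28)&(S>130)&(V>40); m=(H>100)&(H<125)&(S>120)
for r in list(range(180,198,2))+list(range(198,206))+list(range(206,220,2)):
    b=np.where(br[r,300:345])[0]+300; g=np.where(~m[r,300:345])[0]+300; g=g[(g>308)&(g<328)]; print(r,b.min() if len(b) else 0,b.max() if len(b) else 0, g.min() if len(g) else 0,g.max() if len(g) else 0)
print([proj("scene",[t[0],t[1],z]) for z in (t[2]+.016,t[2]-.034,.06,.04,.02)])
```

```text
pin rear x->centre 0.4568570704996009
flange rear bottom->centre 0.45880660832360215
flange rear bottom->centre 0.4591079381788405
180 314 323 309 327
182 313 323 309 327
184 312 325 309 327
186 312 326 309 327
188 312 326 309 327
190 312 325 309 327
192 311 324 309 327
194 310 324 309 327
196 309 324 309 327
198 309 323 309 327
199 309 328 309 327
200 310 328 309 327
201 310 327 309 327
202 311 327 310 327
203 312 326 310 327
204 313 325 311 327
205 315 323 313 327
206 317 320 314 327
208 0 0 314 321
210 0 0 314 321
212 0 0 314 320
214 0 0 314 320
216 0 0 314 320
218 0 0 0 0
[array([319.9908, 183.589 ]), array([318.5464, 197.862 ]), array([317.8794, 204.4521]), array([317.3552, 209.6323]), array([316.8472, 214.6518])]
```

Call:
{"op": "step_arm", "data": {"series": [[[0.001,0,0.003,0],[0.001,0,0.006,0],[0.001,0,0.009,0],[0.001,0,0.012,0],[0.001,0,0.014,0],[0.001,0,0.016,0],[0.001,0,0.018,0],[0.001,0,0.018,0],[0.001,0,0.018,0],[0.001,0,0.018,0]]]}}

```text
time: 7.45
tcp_pos: [0.4559, 0.0148, 0.1004]
orientation: [-0.0, 3.141, 0.0]
ft_force: [0.8, 0.4, -3.1]
grip_width: 0.394
```

Call:
{"op": "step_arm", "data": {"series": [[[0,0,0.006,0],[0,0,0.012,0],[0,0,0.018,0],[0,0,0.024,0],[0,0,0.03,0],[0,0,0.035,0],[0,0,0.039,0],[0,0,0.042,0],[0,0,0.0435,0],[0,0,0.0435,0]]]}}

```text
time: 8.45
tcp_pos: [0.4558, 0.0148, 0.0567]
orientation: [0.0, -3.142, -0.0]
ft_force: [0.8, 0.1, -3.8]
grip_width: 0.393
```

Call:
{"op": "step_arm", "data": {"series": [[[0,0,0,0],[0,0,0,0],[0,0,0,0],[0,0,0,0],[0,0,0,0],[0,0,0,0],[0,0,0,0],[0,0,0,0],[0,0,0,0],[0,0,0,0]]], "hand": 0}}

```text
time: 9.45
tcp_pos: [0.4559, 0.0148, 0.0568]
orientation: [-0.0, 3.142, 0.0]
ft_force: [0.1, -0.4, 0.5]
grip_width: 1.005
```

Run:
```python
from h import *
import pickle
st=ctrl.read_state(); ims={n:read_camera(n) for n in ["wrist","scene"]}; pickle.dump((st,ims),open("s4.pkl","wb"))
print(st["time"],st["tcp_pos"],st["grip_width"],st["ft_force"])
a=cv2.resize(ims["wrist"][150:400,130:430],(480,400),interpolation=cv2.INTER_AREA)
c=cv2.resize(ims["scene"][180:250,280:336],(320,400),interpolation=cv2.INTER_CUBIC)
cv2.imwrite("pics/w4.png",np.hstack([a,c])[:,:,::-1])
```

```text
9.45 [0.4559 0.0148 0.0568] 1.0047215279278043 [ 0.1224 -0.4377  0.4748]
```

View pics/w4.png

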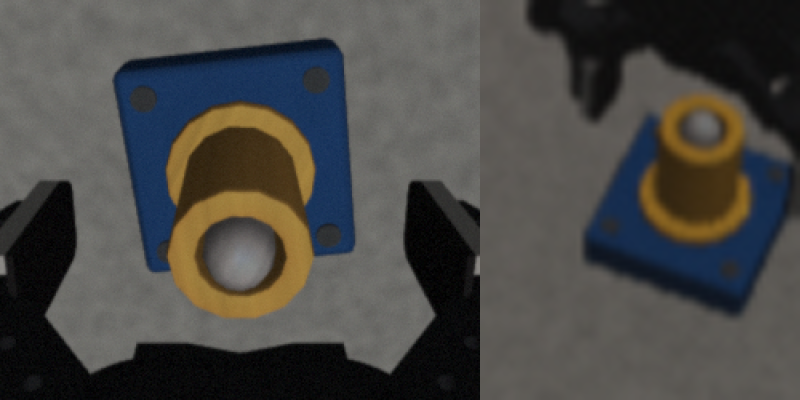

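The bushing sits flat on the block with the pin's tip standing out of the bore and both fingers clear, so it is seated and released. Now I regrip lightly and lift until about 10 mm of pin stays inside. I will tilt the bushing in the jaws against the pin.

Call:
{"op": "step_arm", "data": {"series": [[[0,0,0.002,0],[0,0,0.002,0],[0,0,0.002,0],[0,0,0.002,0],[0,0,0.002,0],[0,0,0.002,0],[0,0,0.002,0],[0,0,0.002,0],[0,0,0.002,0],[0,0,0.002,0]]], "hand": 1, "force": 25}}

```text
time: 10.55
tcp_pos: [0.4558, 0.0148, 0.0549]
orientation: [0.0, -3.142, -0.0]
ft_force: [-3.1, 0.4, 5.1]
grip_width: 0.398
```

Call:
{"op": "step_arm", "data": {"series": [[[0,0,-0.006,0],[0,0,-0.012,0],[0,0,-0.018,0],[0,0,-0.024,0],[0,0,-0.03,0],[0,0,-0.036,0],[0,0,-0.041,0],[0,0,-0.045,0],[0,0,-0.045,0],[0,0,-0.045,0]]]}}

```text
time: 11.55
tcp_pos: [0.4558, 0.0148, 0.0997]
orientation: [0.0, -3.141, -0.0]
ft_force: [0.1, 0.3, -2.6]
grip_width: 0.399
```

Call:
{"op": "step_arm", "data": {"series": [[[0.002,0,0,0],[0.004,0,0,0],[0.006,0,0,0],[0.008,0,0,0],[0.01,0,0,0],[0.012,0,0,0],[0.013,0,0,0],[0.013,0,0,0],[0.013,0,0,0],[0.013,0,0,0]]]}}

```text
time: 12.55
tcp_pos: [0.4454, 0.0149, 0.1007]
orientation: [-0.0, 3.135, 0.001]
ft_force: [10.5, 0.0, -7.8]
grip_width: 0.395
```

Run:
```python
from h import *
import pickle
st=ctrl.read_state(); ims={n:read_camera(n) for n in ["wrist","scene"]}; pickle.dump((st,ims),open("s5.pkl","wb"))
print(st["time"],st["tcp_pos"],st["grip_width"],st["ft_force"])
a=cv2.resize(ims["wrist"][150:400,130:430],(480,400),interpolation=cv2.INTER_AREA)
c=cv2.resize(ims["scene"][170:240,280:336],(320,400),interpolation=cv2.INTER_CUBIC)
cv2.imwrite("pics/w5.png",np.hstack([a,c])[:,:,::-1])
```

```text
12.55 [0.4454 0.0149 0.1007] 0.39507164425398317 [10.4615  0.0115 -7.7675]
```

View pics/w5.png

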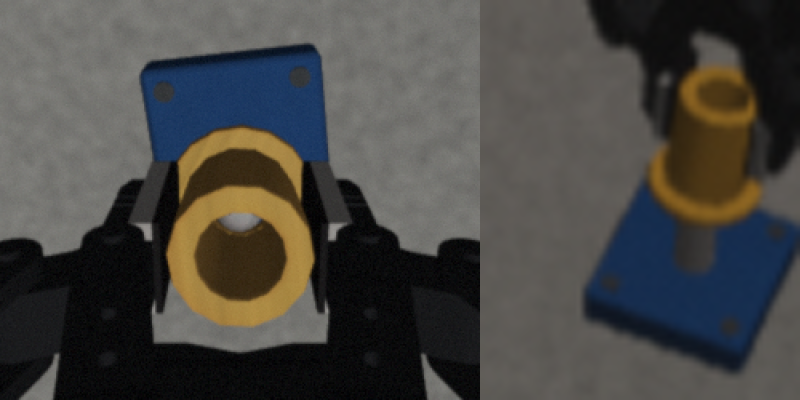

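```bash
cat >> h.py <<'E'
from scipy.optimize import least_squares
def tilt(im,st,dbg=True):
    """wrist rows of brass along the bushing's centre column -> tilt (deg), height of pinch on axis s, axis offset x (tool x towards robot)"""
    h=hsv(im); H,S,V=h[...,0],h[...,1],h[...,2]
    br=((H>8)&(H<30)&(S>120)&(V>30)).astype(np.uint8)
    s,c,l=max(comps(br,300),key=lambda t:t[0][4])
    rows=np.where(l[:,275:286].sum(1)>5)[0]; lo,hi=rows.min()-.5,rows.max()+.5
    # bright/dark transitions along the centre column
    v=im[:,276:286].astype(float).sum(2).mean(1); 
    if dbg: print("rows",lo,hi,"V",[(r,int(v[r])) for r in range(int(lo)-2,int(hi)+4,2)])
    return lo,hi
def fit(obs,st,s0=34.8):
    """obs: list of (row, r, z) with bushing coords r (mm, + towards camera-bottom = -tool x), z (mm along axis)"""
    t=st["tcp_pos"]; Rm=R.from_rotvec(st["orientation"]).as_matrix(); tx=Rm[:,0]; up=-Rm[:,2]
    def P(th,dx,r,z,s):
        ax=np.cos(th)*up+np.sin(th)*tx; ra=-np.cos(th)*tx+np.sin(th)*up
        return t+dx*1e-3*tx+(z-s)*1e-3*ax+r*1e-3*ra
    f=lambda p:[proj("wrist",P(p[0],p[1],r,z,p[2]),st)[1]-row for row,r,z in obs]+[(p[1])/2,(p[2]-s0)/2]
    o=least_squares(f,[.3,0,s0]); return np.degrees(o.x[0]),o.x[1:],o.fun
E
python3 - <<'E'
from h import *
import pickle
for k in ("s4","s5"):
    st,ims=pickle.load(open(k+".pkl","rb")); tilt(ims["wrist"],st)
E
```

```text
rows 213.5 347.5 V [(211, 162), (213, 153), (215, 202), (217, 337), (219, 348), (221, 347), (223, 344), (225, 339), (227, 340), (229, 235), (231, 122), (233, 126), (235, 128), (237, 126), (239, 125), (241, 128), (243, 128), (245, 131), (247, 128), (249, 128), (251, 130), (253, 132), (255, 134), (257, 131), (259, 133), (261, 136), (263, 137), (265, 135), (267, 152), (269, 229), (271, 349), (273, 354), (275, 351), (277, 348), (279, 348), (281, 348), (283, 338), (285, 254), (287, 168), (289, 180), (291, 206), (293, 233), (295, 256), (297, 281), (299, 306), (301, 324), (303, 341), (305, 357), (307, 376), (309, 387), (311, 401), (313, 403), (315, 396), (317, 396), (319, 388), (321, 387), (323, 379), (325, 372), (327, 341), (329, 292), (331, 198), (333, 168), (335, 300), (337, 345), (339, 342), (341, 336), (343, 339), (345, 335), (347, 330), (349, 314)]
rows 228.5 352.5 V [(226, 178), (228, 157), (230, 279), (232, 372), (234, 379), (236, 377), (238, 377), (240, 372), (242, 306), (244, 123), (246, 111), (248, 113), (250, 111), (252, 113), (254, 114), (256, 115), (258, 115), (260, 116), (262, 116), (264, 121), (266, 229), (268, 374), (270, 382), (272, 382), (274, 382), (276, 383), (278, 378), (280, 378), (282, 382), (284, 424), (286, 416), (288, 406), (290, 381), (292, 324), (294, 211), (296, 164), (298, 115), (300, 111), (302, 115), (304, 109), (306, 114), (308, 116), (310, 111), (312, 113), (314, 114), (316, 117), (318, 114), (320, 118), (322, 115), (324, 114), (326, 113), (328, 113), (330, 115), (332, 120), (334, 115), (336, 146), (338, 309), (340, 376), (342, 375), (344, 371), (346, 372), (348, 370), (350, 367), (352, 362), (354, 347)]
```

Run:
```python
from h import *
import pickle
st,ims=pickle.load(open("s4.pkl","rb"))
print(fit([(215.5,-23,6),(229,-17,6),(269,-17,50),(285,-10,50),(334,10,50),(350,17,50)],st,36.8))
st,ims=pickle.load(open("s5.pkl","rb"))
print(fit([(229.5,-23,6),(242.5,-17,6),(266,-17,50),(337.5,10,50),(353.5,17,50)],st))
```

```text
(np.float64(0.47606534796528843), array([-1.9569, 39.0636]), array([ 0.4108, -0.9659, -1.271 ,  0.7424,  0.3917,  0.4998, -0.9785,
        1.1318]))
(np.float64(10.350749202080536), array([-3.8004, 38.6304]), array([ 0.0285, -0.752 , -1.0726, -0.4258,  1.8186, -1.9002,  1.9152]))
```

Call:
{"op": "step_arm", "data": {"series": [[[0.002,0,0,0],[0.004,0,0,0],[0.006,0,0,0],[0.008,0,0,0],[0.009,0,0,0],[0.01,0,0,0],[0.01,0,0,0],[0.01,0,0,0],[0.01,0,0,0],[0.01,0,0,0]]]}}

```text
time: 13.65
tcp_pos: [0.4355, 0.0149, 0.1009]
orientation: [-0.0, 3.135, 0.001]
ft_force: [10.0, -0.4, -3.8]
grip_width: 0.396
```

Run:
```python
from h import *
import pickle
st=ctrl.read_state(); ims={n:read_camera(n) for n in ["wrist"]}; pickle.dump((st,ims),open("s6.pkl","wb"))
print(st["time"],st["tcp_pos"],st["orientation"],st["ft_force"]); tilt(ims["wrist"],st)
cv2.imwrite("pics/w6.png",ims["wrist"][:,:,::-1])
```

```text
13.65 [0.4355 0.0149 0.1009] [-0.0003  3.1354  0.0008] [ 9.9852 -0.4018 -3.8496]
rows 245.5 353.5 V [(243, 171), (245, 168), (247, 334), (249, 363), (251, 369), (253, 371), (255, 369), (257, 295), (259, 113), (261, 116), (263, 290), (265, 353), (267, 370), (269, 375), (271, 371), (273, 374), (275, 374), (277, 376), (279, 294), (281, 192), (283, 220), (285, 257), (287, 295), (289, 330), (291, 356), (293, 380), (295, 399), (297, 422), (299, 424), (301, 417), (303, 415), (305, 404), (307, 391), (309, 344), (311, 207), (313, 112), (315, 105), (317, 104), (319, 107), (321, 107), (323, 100), (325, 107), (327, 108), (329, 104), (331, 106), (333, 104), (335, 114), (337, 259), (339, 349), (341, 365), (343, 370), (345, 369), (347, 370), (349, 369), (351, 368), (353, 365), (355, 338)]
```

Run:
```python
from h import *
import pickle
st,ims=pickle.load(open("s6.pkl","rb"))
print(fit([(246,-23,6),(257.5,-17,6),(262.5,-17,50),(279.5,-10,50),(337,10,50),(354,17,50)],st))
```

```text
(np.float64(22.262291505564264), array([-5.3145, 38.9535]), array([-0.5099,  0.1047, -1.6786,  0.4583, -1.0171,  2.0779, -2.6573,
        2.0768]))
```

Run:
```python
from h import *
y=np.radians(-6.8); sx=np.array([np.cos(y),np.sin(y),0]); 
for n,bc,lp in (("top",None,(384.1,158.1)),("scene",(168.5,229.4),(165.9,193.7))):
    b=np.array([.6611,-.2656,.012]) if bc is None else onz(n,bc,.012); b[2]=0
    for th in range(22,40,2):
        t=np.radians(th); L=b+[0,0,.075]+.05*(-np.sin(t)*sx+[0,0,np.cos(t)]); print(n,th,proj(n,L)-lp)
    print(b)
```

```text
top 22 [ 0.0023 -2.5606]
top 24 [-0.1661 -1.7007]
top 26 [-0.3402 -0.8489]
top 28 [-0.5197 -0.0065]
top 30 [-0.7045  0.8254]
top 32 [-0.8941  1.6456]
top 34 [-1.0885  2.4531]
top 36 [-1.2871  3.2466]
top 38 [-1.4898  4.0251]
[ 0.6611 -0.2656  0.    ]
scene 22 [-1.7545  1.6563]
scene 24 [-1.1307  1.3798]
scene 26 [-0.5114  1.1272]
scene 28 [0.1024 0.8989]
scene 30 [0.7101 0.695 ]
scene 32 [1.3108 0.5156]
scene 34 [1.9039 0.3609]
scene 36 [2.4886 0.231 ]
scene 38 [3.0641 0.1259]
[ 0.6644 -0.261   0.    ]
```

Call:
{"op": "step_arm", "data": {"series": [[[0.002,0,0,0],[0.004,0,0,0],[0.0055,0,0,0],[0.0055,0,0,0],[0.0055,0,0,0],[0.003,0,-0.002,0],[0.003,0,-0.01,0],[0.003,0,-0.03,0],[0.003,0,-0.06,0],[0.003,0,-0.08,0]]]}}

```text
time: 14.7
tcp_pos: [0.4292, 0.0147, 0.1812]
orientation: [0.0, -3.14, 0.0]
ft_force: [-0.1, 0.1, -2.6]
grip_width: 0.392
```

Run:
```python
from h import *
import pickle
st=ctrl.read_state(); ims={n:read_camera(n) for n in ["wrist","scene","top"]}; pickle.dump((st,ims),open("s7.pkl","wb"))
print(st["time"],st["tcp_pos"],st["orientation"],st["ft_force"],st["q"]); tilt(ims["wrist"],st)
```

```text
14.7 [0.4292 0.0147 0.1812] [ 0.0001 -3.1404  0.0001] [-0.1212  0.1004 -2.6172] [-0.4737 -0.0642  0.3245  2.0523  0.0222  1.1514  1.412 ]
rows 252.5 354.5 V [(250, 403), (252, 276), (254, 313), (256, 344), (258, 346), (260, 278), (262, 277), (264, 336), (266, 347), (268, 354), (270, 360), (272, 365), (274, 368), (276, 361), (278, 299), (280, 316), (282, 327), (284, 331), (286, 326), (288, 323), (290, 327), (292, 334), (294, 331), (296, 331), (298, 330), (300, 329), (302, 325), (304, 329), (306, 325), (308, 330), (310, 330), (312, 332), (314, 329), (316, 324), (318, 262), (320, 107), (322, 98), (324, 103), (326, 105), (328, 104), (330, 104), (332, 105), (334, 104), (336, 204), (338, 326), (340, 345), (342, 356), (344, 360), (346, 359), (348, 359), (350, 365), (352, 360), (354, 324), (356, 325)]
```

Run:
```python
from h import *
import pickle
st,ims=pickle.load(open("s7.pkl","rb"))
print(fit([(252.5,-23,6),(261.5,-17,50),(278,-10,50),(318,10,0),(336.5,10,50),(354,17,50)],st))
im=ims["wrist"]
a=cv2.resize(im[190:400,130:430],(560,392),interpolation=cv2.INTER_CUBIC)
cv2.imwrite("pics/w7.png",a[:,:,::-1])
```

```text
(np.float64(26.69590655443212), array([-5.8471, 38.8933]), array([-0.8011, -1.6811,  0.7964,  0.4705, -1.247 ,  1.8361, -2.9236,
        2.0466]))
```

Call:
{"op": "step_arm", "data": {"series": [[[0,0,-0.01,0],[-0.005,-0.01,-0.03,0],[-0.02,-0.04,-0.055,0.02],[-0.04,-0.08,-0.08,0.04],[-0.06,-0.12,-0.081,0.06],[-0.08,-0.16,-0.081,0.08],[-0.1,-0.2,-0.081,0.1],[-0.12,-0.24,-0.081,0.119],[-0.131,-0.267,-0.081,0.119],[-0.131,-0.267,-0.081,0.119]]], "force": 50}}

```text
time: 15.85
tcp_pos: [0.5601, -0.2564, 0.259]
orientation: [-0.194, -3.132, 0.004]
ft_force: [-0.8, 0.1, -3.4]
grip_width: 0.384
```

Call:
{"op": "step_arm", "data": {"series": [[[0,0,0,0],[0,0,0,0],[0,0,0,0],[0,0,0,0],[0,0,0,0],[0,0,0,0],[0,0,0,0],[0,0,0,0],[0,0,0,0],[0,0,0,0]]]}}

```text
time: 16.85
tcp_pos: [0.5609, -0.2522, 0.2607]
orientation: [-0.187, -3.136, -0.0]
ft_force: [0.1, 0.5, -3.4]
grip_width: 0.386
```

Run:
```python
from h import *
import pickle
st=ctrl.read_state(); ims={n:read_camera(n) for n in ["wrist","scene"]}; pickle.dump((st,ims),open("s8.pkl","wb"))
print(st["time"],st["tcp_pos"],st["orientation"],st["ft_force"],st["q"])
c=cv2.resize(ims["scene"][110:270,90:250],(240,240),interpolation=cv2.INTER_CUBIC)
c=cv2.copyMakeBorder(c,0,180,0,0,0)
cv2.imwrite("pics/w8.png",np.hstack([ims["wrist"],c])[:,:,::-1])
```

```text
16.85 [ 0.5609 -0.2522  0.2607] [-0.1866 -3.136  -0.0001] [ 0.1161  0.4554 -3.4424] [-0.1264  0.3363  0.6088  1.5035 -0.1941  1.3627  1.9482]
```

View pics/w8.png

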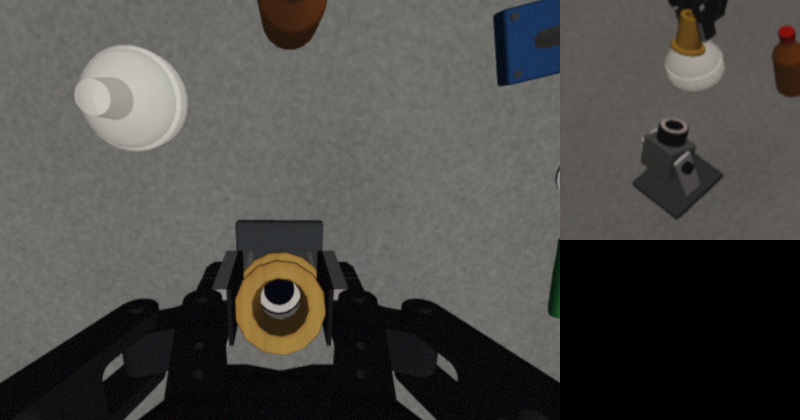

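The lens is visible through the bore at (279,292), and the stand's base edge is level at row 221, columns 237–322, so the yaw matches. Next I measure the lens and the lean from this view and refine the tilt.

Run:
```python
from h import *
import pickle
st,ims=pickle.load(open("s8.pkl","rb")); im=ims["wrist"]; n="wrist"
v=im.astype(float).sum(2)
print("col279",[(r,int(v[r,274:285].mean())) for r in range(214,360,2)])
print("row291",[(c,int(v[289:294,c].mean())) for c in range(230,330,2)])
print("row230",[(c,int(v[226:234,c].mean())) for c in range(230,330,3)])
print("row221 edges",[[ (r,int(v[r,c-4:c+5].mean())) for r in range(217,225)] for c in (245,315)])
```

```text
col279 [(214, 316), (216, 312), (218, 308), (220, 167), (222, 105), (224, 136), (226, 143), (228, 148), (230, 148), (232, 144), (234, 151), (236, 148), (238, 147), (240, 149), (242, 147), (244, 148), (246, 144), (248, 144), (250, 141), (252, 162), (254, 304), (256, 331), (258, 333), (260, 235), (262, 286), (264, 325), (266, 334), (268, 339), (270, 349), (272, 350), (274, 350), (276, 345), (278, 241), (280, 45), (282, 28), (284, 27), (286, 24), (288, 23), (290, 23), (292, 33), (294, 26), (296, 27), (298, 28), (300, 32), (302, 37), (304, 268), (306, 496), (308, 503), (310, 505), (312, 266), (314, 177), (316, 215), (318, 193), (320, 102), (322, 98), (324, 95), (326, 99), (328, 99), (330, 100), (332, 100), (334, 106), (336, 242), (338, 322), (340, 343), (342, 344), (344, 344), (346, 349), (348, 346), (350, 348), (352, 342), (354, 307), (356, 317), (358, 308)]
row291 [(230, 59), (232, 23), (234, 20), (236, 32), (238, 181), (240, 299), (242, 326), (244, 339), (246, 346), (248, 341), (250, 341), (252, 336), (254, 334), (256, 247), (258, 180), (260, 185), (262, 394), (264, 235), (266, 37), (
[... 278 characters left out ...]
, 352), (318, 341), (320, 325), (322, 220), (324, 41), (326, 16), (328, 28)]
row230 [(230, 321), (233, 335), (236, 141), (239, 146), (242, 145), (245, 144), (248, 148), (251, 148), (254, 147), (257, 144), (260, 145), (263, 144), (266, 146), (269, 143), (272, 145), (275, 148), (278, 145), (281, 145), (284, 143), (287, 144), (290, 144), (293, 147), (296, 149), (299, 144), (302, 148), (305, 148), (308, 151), (311, 151), (314, 146), (317, 149), (320, 149), (323, 273), (326, 313), (329, 310)]
row221 edges [[(217, 321), (218, 311), (219, 249), (220, 135), (221, 86), (222, 107), (223, 130), (224, 142)], [(217, 299), (218, 295), (219, 260), (220, 166), (221, 82), (222, 102), (223, 130), (224, 145)]]
```

Run:
```python
from h import *
import pickle
st,ims=pickle.load(open("s8.pkl","rb")); n="wrist"
print("tilt",fit([(253,-23,6),(261.5,-17,50),(278.3,-10,50),(319,10,0),(336,10,50),(354,17,50)],st))
e1,e2=onz(n,(235,219.8),.012,st),onz(n,(322.5,219.8),.012,st)
m=(e1+e2)/2; w=e2-e1; print("edge",e1,e2,np.linalg.norm(w)); w/=np.linalg.norm(w); sx=np.array([w[1],-w[0],0]); print("stand x az",np.degrees(np.arctan2(sx[1],sx[0])))
b=m+.05*sx; b[2]=0; print("base",b)
for th in range(22,38,2):
    t=np.radians(th); print(th,proj(n,b+[0,0,.075]+.05*(-np.sin(t)*sx+[0,0,np.cos(t)]),st)-[279.3,289.3])
```

```text
tilt (np.float64(27.17638625653619), array([-5.7821, 39.0571]), array([-0.5509, -1.6753,  0.4516,  0.2639, -0.8507,  1.7452, -2.891 ,
        2.1285]))
edge [ 0.6042 -0.3068  0.012 ] [ 0.6158 -0.2092  0.012 ] 0.09829599581082775
stand x az -6.7379503002655055
base [ 0.6597 -0.2639  0.    ]
22 [-0.996   5.0712]
24 [-0.9948  2.9563]
26 [-0.9931  0.8382]
28 [-0.9911 -1.2793]
30 [-0.9888 -3.3923]
32 [-0.9861 -5.4969]
34 [-0.9831 -7.5895]
36 [-0.9797 -9.6662]
```

```bash
cat > goal.py <<'E'
from h import *
def goal(st,obs,bcol,lens_uv,lean,b,yaw,s=36.7,dist=.1):
    t=st["tcp_pos"]; Rm=R.from_rotvec(st["orientation"]).as_matrix(); tx,ty=Rm[:,0],Rm[:,1]
    th,(dx,sf),res=fit(obs,st,s); print("tilt",th,"dx,s",dx,sf,res.round(1))
    a=np.radians(th-.5); ax=np.cos(a)*-Rm[:,2]+np.sin(a)*tx
    p0=t+dx*1e-3*tx
    # lateral: pixel column offset of bushing axis
    k=(proj("wrist",p0+.001*ty,st)-proj("wrist",p0,st))[0]; dy=(bcol-proj("wrist",p0,st)[0])/k*1e-3
    M=p0+dy*ty+(25-s)*1e-3*ax
    l=np.radians(lean); sx=np.array([np.cos(yaw),np.sin(yaw),0]); d=-np.sin(l)*sx+[0,0,np.cos(l)]
    L=onz("wrist",lens_uv,.075+.05*np.cos(l),st); L2=b+[0,0,.075]+.05*d
    print("dy mm",dy*1e3,"axis err deg",np.degrees(np.arccos(ax@d)),"lens by ray",L,"by base",L2)
    G=(L+L2)/2+dist*d; print("M",M,"goal",G,"along",(M-L2)@d, "move tool xyz",Rm.T@(G-M))
E
python3 - <<'E'
from goal import *
import pickle
st,_=pickle.load(open("s8.pkl","rb"))
goal(st,[(253,-23,6),(261.5,-17,50),(278.3,-10,50),(319,10,0),(336,10,50),(354,17,50)],280.2,(279.3,289.3),27.2,np.array([.6597,-.2639,0]),np.radians(-6.74))
E
```

```text
tilt 27.143308176208645 dx,s -5.832181017176405 39.704298265008035 [-0.4 -1.4  0.6  0.2 -1.   1.5 -2.9  1.5]
dy mm 1.5850515719639986 axis err deg 0.5580532644345416 lens by ray [ 0.6375 -0.2604  0.1195] by base [ 0.637  -0.2612  0.1195]
M [ 0.5721 -0.252   0.2503] goal [ 0.5918 -0.2554  0.2084] along 0.14632150322948323 move tool xyz [-0.02   -0.0011  0.0419]
```

Call:
{"op": "step_arm", "data": {"series": [[[-0.002,0,0.004,0],[-0.005,0,0.01,0],[-0.008,0,0.016,0],[-0.011,0,0.022,0],[-0.014,-0.001,0.028,0],[-0.017,-0.001,0.034,0],[-0.02,-0.001,0.04,0],[-0.02,-0.001,0.042,0],[-0.02,-0.001,0.042,0],[-0.02,-0.001,0.042,0]]]}}

```text
time: 17.95
tcp_pos: [0.5806, -0.2557, 0.219]
orientation: [0.187, 3.136, -0.0]
ft_force: [0.0, 0.2, -2.4]
grip_width: 0.388
```

Run:
```python
from h import *
import pickle
st=ctrl.read_state(); ims={n:read_camera(n) for n in ["wrist","scene","top"]}; pickle.dump((st,ims),open("s9.pkl","wb"))
print(st["time"],st["tcp_pos"],st["orientation"],st["ft_force"])
im=ims["wrist"]; v=im.astype(float).sum(2)
print("col279",[(r,int(v[r,274:285].mean())) for r in range(214,360,2)])
print("row293",[(c,int(v[291:296,c].mean())) for c in range(230,330,2)])
print("row230",[(c,int(v[226:234,c].mean())) for c in list(range(222,240,2))+list(range(320,338,2))])
a=cv2.resize(im[200:370,180:380],(470,400),interpolation=cv2.INTER_CUBIC)
c=cv2.resize(ims["scene"][140:260,120:219],(330,400),interpolation=cv2.INTER_CUBIC)
cv2.imwrite("pics/w9.png",np.hstack([a,c])[:,:,::-1])
```

```text
17.95 [ 0.5806 -0.2557  0.219 ] [ 0.1867  3.1358 -0.0001] [ 0.0057  0.1885 -2.4431]
col279 [(214, 108), (216, 114), (218, 147), (220, 146), (222, 150), (224, 150), (226, 152), (228, 151), (230, 153), (232, 153), (234, 154), (236, 153), (238, 150), (240, 154), (242, 154), (244, 152), (246, 147), (248, 145), (250, 153), (252, 173), (254, 312), (256, 338), (258, 342), (260, 246), (262, 302), (264, 334), (266, 348), (268, 352), (270, 353), (272, 361), (274, 361), (276, 357), (278, 242), (280, 51), (282, 29), (284, 31), (286, 29), (288, 33), (290, 30), (292, 36), (294, 31), (296, 37), (298, 29), (300, 34), (302, 32), (304, 30), (306, 30), (308, 33), (310, 151), (312, 494), (314, 516), (316, 518), (318, 365), (320, 105), (322, 105), (324, 101), (326, 98), (328, 104), (330, 104), (332, 100), (334, 113), (336, 255), (338, 333), (340, 349), (342, 352), (344, 354), (346, 356), (348, 359), (350, 355), (352, 351), (354, 299), (356, 318), (358, 329)]
row293 [(230, 72), (232, 24), (234, 15), (236, 65), (238, 264), (240, 319), (242, 341), (244, 351), (246, 360), (248, 355), (250, 347), (252, 350), (254, 313), (256, 202), (258, 171), (260, 224), (262, 264), (264, 40), (266, 31), (268, 35), (270, 28), (272, 27), (274, 43), (276, 39), (278, 27), (280, 41), (282, 34), (284, 35), (286, 33), (288, 35), (290, 35), (292, 32), (294, 37), (296, 23), (298, 345), (300, 209), (302, 113), (304, 201), (306, 319), (308, 345), (310, 357), (312, 358), (314, 355), (316, 358), (318, 358), (320, 340), (322, 299), (324, 73), (326, 18), (328, 31)]
row230 [(222, 330), (224, 335), (226, 346), (228, 347), (230, 332), (232, 133), (234, 151), (236, 153), (238, 152), (320, 154), (322, 157), (324, 156), (326, 159), (328, 153), (330, 289), (332, 306), (334, 315), (336, 328)]
```

View pics/w9.png

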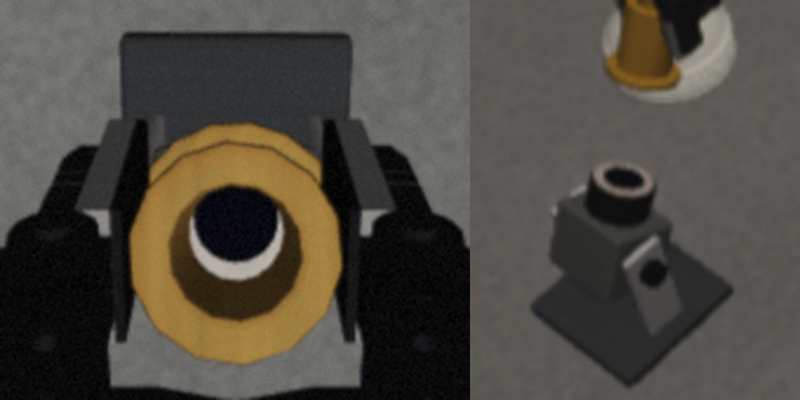

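Run:
```python
from goal import *
import pickle
st,ims=pickle.load(open("s9.pkl","rb")); n="wrist"; v=ims[n].astype(float).sum(2)
rs=[np.interp(-200,-v[208:216,c-4:c+5].mean(1)[[i for i in range(8)]],np.arange(208,216)) if 0 else [(r,int(v[r,c-4:c+5].mean())) for r in range(208,218)] for c in (240,320)]; print(rs)
E=[r for r,x in rs[0] if x>200]; er=max(E)+.7
e1,e2=onz(n,(231,er),.012,st),onz(n,(329.5,er),.012,st); m=(e1+e2)/2; w=e2-e1; print(er,np.linalg.norm(w)); w/=np.linalg.norm(w); sx=np.array([w[1],-w[0],0]); b=m+.05*sx; b[2]=0; print("base",b)
for th in range(22,34,2):
    t=np.radians(th); print(th,proj(n,b+[0,0,.075]+.05*(-np.sin(t)*sx+[0,0,np.cos(t)]),st)-[280.3,293.5])
goal(st,[(253,-23,6),(261.5,-17,50),(278.3,-10,50),(319,10,0),(336,10,50),(354,17,50)],280.2,(280.3,293.5),27.4,b,np.arctan2(sx[1],sx[0]))
# centre column rows of the axis' two ends seen from camera
```

```text
[[(208, 325), (209, 324), (210, 323), (211, 327), (212, 314), (213, 222), (214, 88), (215, 86), (216, 115), (217, 134)], [(208, 309), (209, 304), (210, 309), (211, 308), (212, 302), (213, 242), (214, 139), (215, 88), (216, 114), (217, 138)]]
213.7 0.09773797116791676
base [ 0.6602 -0.2634  0.    ]
22 [-0.0034  6.1276]
24 [-0.0036  3.6197]
26 [-0.0039  1.1075]
28 [-0.0042 -1.4041]
30 [-0.0046 -3.9102]
32 [-0.005  -6.4059]
tilt 27.143308697430705 dx,s -5.831632706877575 39.70432022348941 [-0.4 -1.4  0.6  0.2 -1.   1.5 -2.9  1.5]
dy mm 1.5851813807038397 axis err deg 0.7417992883251026 lens by ray [ 0.6378 -0.2608  0.1194] by base [ 0.6373 -0.2607  0.1194]
M [ 0.5918 -0.2554  0.2086] goal [ 0.5919 -0.2553  0.2082] along 0.10025902899740115 move tool xyz [-0.0001  0.0001  0.0004]
```

Run:
```python
from h import *
import pickle
st,ims=pickle.load(open("s9.pkl","rb")); im=ims["scene"]; h=hsv(im); H,S,V=h[...,0],h[...,1],h[...,2]
br=(H>8)&(H<30)&(S>130)&(V>40)
s,c,l=max(comps(br[:,130:200],60),key=lambda t:t[0][4]); 
for r in range(s[1],s[1]+s[3],2): w=np.where(l[r])[0]+130; print(r,w.min(),w.max(),end="; ")
th=np.radians(27.3); y=np.radians(-6.74); d=np.array([-np.sin(th)*np.cos(y),-np.sin(th)*np.sin(y),np.cos(th)])
L=np.array([.6375,-.2607,.1194]); M=np.array([.5918,-.2554,.2084])
print("\nlens",proj("scene",L),"obs 167.1,193.1;  flange",proj("scene",M-.025*d),proj("scene",M-.019*d),"top",proj("scene",M+.025*d))
u=np.cross(d,[0,0,1]);u/=np.linalg.norm(u);w=np.cross(d,u)
E=np.array([proj("scene",M-.025*d+.023*(np.cos(a)*u+np.sin(a)*w)) for a in np.linspace(0,6.28,60)]); print("flange bottom ellipse",E.min(0),E.max(0))
```

```text
136 169 171; 138 167 173; 140 166 174; 142 166 175; 144 166 176; 146 166 176; 148 166 177; 150 166 177; 152 165 177; 154 165 178; 156 163 179; 158 161 180; 160 161 181; 162 162 182; 164 164 181; 166 170 177; 
lens [166.1461 192.9112] obs 167.1,193.1;  flange [171.4562 162.435 ] [171.8999 159.8962] top [175.2461 140.7491]
flange bottom ellipse [160.0028 156.8727] [182.726  168.1896]
```

Call:
{"op": "step_arm", "data": {"series": [[[-0.0005,0,0.001,0],[-0.0005,0,0.001,0],[-0.0005,0,0.001,0],[-0.0005,0,0.001,0],[-0.0005,0,0.001,0],[-0.0005,0,0.001,0],[-0.0005,0,0.001,0],[-0.0005,0,0.001,0],[-0.0005,0,0.001,0],[-0.0005,0,0.001,0]]]}}

```text
time: 19.1
tcp_pos: [0.5811, -0.2556, 0.2178]
orientation: [-0.187, -3.136, -0.0]
ft_force: [-0.2, -0.0, -2.8]
grip_width: 0.382
```

Run:
```python
from h import *
st=ctrl.read_state(); im=read_camera("wrist"); v=im.astype(float).sum(2)
print(st["time"],st["tcp_pos"],st["joint_vel"],st["grip_width"])
print("col279",[(r,int(v[r,274:285].mean())) for r in range(248,360,3)])
print(ctrl.finish_job())
```

```text
19.1 [ 0.5811 -0.2556  0.2178] [ 0.0014 -0.0003 -0.0028 -0.      0.0009 -0.001   0.0001] 0.38216306384218673
col279 [(248, 147), (251, 150), (254, 312), (257, 340), (260, 243), (263, 328), (266, 347), (269, 354), (272, 358), (275, 358), (278, 242), (281, 25), (284, 27), (287, 27), (290, 30), (293, 32), (296, 28), (299, 27), (302, 37), (305, 29), (308, 33), (311, 273), (314, 519), (317, 493), (320, 108), (323, 101), (326, 103), (329, 102), (332, 101), (335, 164), (338, 332), (341, 354), (344, 354), (347, 356), (350, 357), (353, 326), (356, 317), (359, 330)]
the job is handed in; nothing more can be done
None
```

I seated the bushing on the gauge pin and let go. The picture showed it flat on the block, with the pin's tip standing out of the bore and both fingers clear. I then took it off again. The arm can only turn about the tool's vertical, so I tilted the bushing in the jaws by pushing it against the pin. I carried it to the camera, and it is still held in front of the lens; the job was handed in at about 19 s of the 45 s.

| Last check | Result |
|---|---|
| Bushing tilt, wrist camera | about 26.6–27.1° |
| Lens lean, wrist camera | about 26.9° |
| Lens lean, top and scene pictures | about 28° |
| Middle of the bushing, wrist camera | within about 1 mm of the line, 100 mm from the lens |
| Arm | still, with the lens visible through the bore |

- **Disagreement on distance:** the scene camera put the bushing about 2 mm farther out than the wrist camera. I split the difference with a 1 mm move toward the lens, so the distance is uncertain by about 1–2 mm.
- **Bystanders:** the planned paths kept clear of the spacer, bottle, lids and scoop, and the pictures showed no contact. I did not measure their positions again at the end.

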